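# Hang the salvaged L-plate level on the rod hook

## Task

Take the L-shaped plate out of the wooden rack and hang it on the steel rod hook by the one of its four holes that makes it hang level, its long strip horizontal and its leg pointing straight down. Let go and leave it hanging still; leave the T-shaped plate in its place in the rack.

Things in the scene. Friction and masses are not known exactly. Their poses are not given: they have to be found in the camera images.
- bracket: L-shaped plate, uniform 5 mm aluminium, 0.16 kg, upright in a rack slot. Strip 160 x 60 mm; leg 30 mm wide, 105 mm long down from one end. Four 20 mm through holes at y = -54, -18, +18, +54, z = 24 mm. Origin: middle of the strip's lower edge, mid thickness. x: plate normal; y: along the strip to the leg (leg y = 50 to 80, z = -105 to 0); z: up (top edge z = 60; grip here, above the holes).
- tee: T-shaped plate in the rack's other slot: the same aluminium strip (160 x 60 x 5 mm, same four holes), with a leg 30 mm wide and 70 mm long below its middle. Origin and axes as for the L-shaped plate. To be left where it is.
- rack: Fixed plywood rack, 160 (x) x 88 (y) x 133 mm high. Origin: centre of underside, z up. Two 14 mm wide uprights at y = -36, +36 mm, with 9 mm slots, 18 mm deep, at x = -40 and +40 mm. A plate stands across both uprights, normal along x, lower edge of its strip 115 mm and top edge 175 mm above the table; the L's leg hangs outside at +y. Which plate is in which slot varies.
- rod_mid (a point): Middle of the hook's rod, on its centre line, 185 mm above the table. Fixed 8 mm steel rod: rises from a grey base plate (150 x 120 x 10 mm), bends, runs nearly level for 100 mm to a free end. x is level, from the free end (50 mm off in -x, 4 mm higher) to the upright (50 mm off in +x, nothing of it above the rod); z up. A plate slides on over the free end towards +x.
There are look-alikes about, which are no part of the job. Leave any pink look-alike of the part that bears rod_mid alone.

How it is judged (in metres and radians):
At the end, for the whole second after the job is handed in: The rod passes through the balance hole of the L-shaped plate, the plate hangs free on the rod with its z axis within 12 degrees of vertical, released and at rest; the T-shaped plate is within 30 mm of where it started and within 15 degrees of upright (y of rod_mid in the frame of bracket between -0.004 and 0.04 m and z of rod_mid in the frame of bracket between 0.012 and 0.042 m and x of rod_mid in the frame of bracket between -0.055 and 0.055 m and angle between bracket's own z axis and vertical below 0.21 rad and height (world z) of bracket above 0.14 m and linear speed of bracket below 0.04 m/s and angular speed of bracket below 0.4 rad/s and distance of tee from where it was at the start of the episode below 0.03 m and angle between tee's own z axis and vertical below 0.26 rad); the robot touches nothing.
It fails at once if the T-shaped plate is knocked or taken out of its slots (distance of tee from where it was at the start of the episode above 0.03 m or angle between tee's own z axis and vertical above 0.26 rad).
It also fails if it takes over 51 s, if anything falls off the work surface, if the arm or the gripper's body presses on something with over 40 N, if the wrist force passes 120 N, or if a joint passes its speed limit or range.

## Robot

A 6-joint arm with a two-finger parallel gripper is mounted at the origin on the work surface. World frame = base frame: x ahead of the robot, y to its left, z up, the work surface at z = 0. Lengths are in m, angles in degrees, forces in N, time in s.
With the tool pointing down it reaches from about 0.375 to 0.9 m from the base axis. Payload 3.1 kg.
Tool frame: the origin (TCP) lies between the finger pads; the fingertips stand 19 mm ahead of it and the grasp point (between the pads) is the TCP; z points along the fingers, x is the direction in which the jaws open and shut, and the axes are right-handed (so a half turn about z gives the same grasp; the last joint's range is limited). The gripper opens to 87 mm and grips with 3 to 60 N. Pads are 19 mm wide; open, the fingers measure 117 mm over their backs; the gripper's body (75 mm by 190 mm) begins 51 mm behind the grasp point.
Start: joints at [-87.405, 30.224, 82.088, -0, 67.689, -10.227], TCP at [0.139, -0.609, 0.207] pointing down, gripper open.
Joint ranges: [-176.69, 176.69], [-43.24, 126.21], [12.49, 139.97], [-82, 262], [0, 151.66], [-163.58, 163.58]. Speed limits (degrees/s): [159.86, 159.86, 180, 180, 180, 180].

## Interface

Orientations are given as a 3x3 rotation matrix whose columns are the frame's x, y, z axes.
In Python, from rig import read_state, capture, camera_info, hand_in, spot_in, silhouettes gives the robot as it stands.
- The arm moves only by the shell command python3 -m jog 'ROWS'. ROWS is text: rows parted by semicolons, each of 7 numbers parted by spaces: the shift along the tool's x, y, z in m, then the turn, a rotation vector about the tool's x, y, z in degrees, then the opening, from 0 (shut) to 1 (fully open). A call has 1 to 8 rows; each row is the pose to reach, as a shift and turn from the pose commanded when the call began, along the tool's axes at that moment; what a row does not reach only later rows make up. A row lasts 1/8 s, in which the tool goes at most 62.5 mm and 10.7 degrees, less where a joint would pass 70% of its speed; a pose out of reach is approached as far as the arm can. A call with a gripper value outside its range is refused whole. The fingers move at their own pace and stop on an object; the grip force is fixed at half the most. Time passes only in rows, so rows that repeat a pose let the fingers close. It gives the time, the measured TCP pose, the force and the opening at its end, in the units of the state.
- read_state(): the state, without advancing time (a new reading comes with each control period).
- capture(name): name is "scene" or "top"; returns (picture, depth): 480x640x3 uint8, red, green, blue; 480x640 float32, m along the optical axis (not along the pixel's ray), 0 where there is no reading.
- camera_info(name): a dict with "vfov" (degrees; the focal length in pixels is half the picture's height over the tangent of half this angle, whatever the lens; pixels are square), "cx", "cy" (the principal point, pixels), "dist" ([k1, k2, p1, p2, k3] as OpenCV has them; the pictures are not rectified), "R" (3x3) and "t" (3): a world point X has camera coordinates R X + t. Camera axes: x right, y down, z forward; pixel columns grow to the right and rows downward; lengths in m; the calibration is good to about 2 mm. A picture is of the moment at which its call begins. camera_info takes no time and is no camera call.
- hand_in(): hands the job in, once; it reports no verdict.
Trained networks look in the newest picture that a camera, given by its name, has taken for a name from the list of things; names that differ only in an ending like _2 or _b are one class to them, and where a whole thing is asked for, a point or a joint stands for the part that bears it (a point fixed in the world has none). Each returns a list of dicts, best first, with "score" (0 to 1); they miss things now and then, are a little off and sometimes report something else, mostly with a low value. They report only what shows in the picture. A call takes as long as a camera call. They do not tell look-alikes from the thing itself.
- spot_in(label, camera): "centre" ([x, y, z] in m, in world coordinates, good to about 4 mm: the middle of the surface that is visible of it).
- silhouettes(label, camera): "region" (480x640 bool, what is visible of it).
The state is a dict: "time_s": time; "joint_positions": joint angles; "qvel": joint speeds; "tau": joint torques, N m; "position": TCP position; "tcp_rot": TCP orientation; "force": force on the tool from outside, world axes, zero at the start; "moment": the same for the moment, N m; "opening": opening from 0.0 (shut) to 1.0 (fully open).
Only numpy, scipy, OpenCV 4.12 (cv2) and the standard library are available. Lean on these libraries where they do the work, as an engineer would, in place of code of your own. Each camera call takes 0.05 s, during which the arm holds its last target.

## Working session

There is one attempt and no reset: what is moved stays moved. The work goes in short steps, Python scripts to look and compute and a shell command to move; the robot and the scene stay as the last step left them, time stands still between calls to the robot, and variables do not carry over. Pictures are saved under pics/ and viewed, and the job is handed in when it is done.

```bash
mkdir -p pics; ls; cat > h.py <<'E'
import numpy as np, cv2
from rig import *
def K(c):
    i=camera_info(c); f=240/np.tan(np.radians(i["vfov"])/2)
    return np.array([[f,0,i["cx"]],[0,f,i["cy"]],[0,0,1.]]),np.array(i["dist"],float),np.array(i["R"]),np.array(i["t"])
def world(c,uv,d):
    k,ds,R,t=K(c); uv=np.asarray(uv,float).reshape(-1,1,2)
    n=cv2.undistortPoints(uv,k,ds).reshape(-1,2); d=np.asarray(d,float).reshape(-1,1)
    return (np.hstack([n,np.ones_like(d)])*d-t)@R
def ray(c,uv):
    k,ds,R,t=K(c); n=cv2.undistortPoints(np.asarray(uv,float).reshape(-1,1,2),k,ds).reshape(-1,2)
    return -R.T@t, np.hstack([n,np.ones((len(n),1))])@R
def proj(c,X):
    k,ds,R,t=K(c); return cv2.projectPoints(np.asarray(X,float).reshape(-1,1,3),cv2.Rodrigues(R)[0],t,k,ds)[0].reshape(-1,2)
def cloud(c,dep,mask=None):
    m=dep>0
    if mask is not None: m&=mask
    v,u=np.nonzero(m); return world(c,np.stack([u,v],1),dep[v,u]),np.stack([u,v],1)
def save(n,im): cv2.imwrite("pics/"+n+".png",im[:,:,::-1])
E
python3 - <<'E'
from h import *
for c in("scene","top"):
    im,d=capture(c); save(c+"0",im); np.save(c+"0.npy",d); np.save(c+"0i.npy",im)
    i=camera_info(c); print(c,i["vfov"],-np.array(i["R"]).T@np.array(i["t"]))
    for l in("bracket","tee","rack","rod_mid"):
        print(l,[(round(s["score"],2),np.round(s["centre"],3)) for s in spot_in(l,c)])
s=read_state();print(s["time_s"],s["position"],s["tcp_rot"],s["force"],s["opening"])
E
```

```text
pics
scene 57.734584321324526 [ 0.93974053 -0.46773102  0.65839638]
bracket [(0.57, array([0.533, 0.15 , 0.153]))]
tee [(0.7, array([0.617, 0.174, 0.154])), (0.24, array([0.532, 0.153, 0.153]))]
rack [(0.57, array([0.59 , 0.14 , 0.084]))]
rod_mid [(0.9, array([ 0.584, -0.198,  0.012])), (0.76, array([0.286, 0.222, 0.007])), (0.75, array([ 0.31 , -0.209,  0.009])), (0.57, array([ 0.588, -0.403,  0.012]))]
top 45.69208808628408 [ 0.35042799 -0.0496043   1.4361344 ]
bracket [(0.77, array([0.532, 0.177, 0.157]))]
tee [(0.86, array([0.61 , 0.181, 0.154]))]
rack [(0.95, array([0.566, 0.184, 0.063]))]
rod_mid [(0.98, array([ 0.564, -0.182,  0.011])), (0.62, array([ 0.572, -0.396,  0.01 ])), (0.6, array([0.264, 0.232, 0.009]))]
0.5 [ 0.13872922 -0.60936945  0.20721767] [[ 2.21901806e-01 -9.75069017e-01  1.63233482e-05]
 [-9.75069016e-01 -2.21901805e-01  5.58063063e-05]
 [-5.07928198e-05 -2.82999113e-05 -9.99999998e-01]] [ 0.34929764  0.37500903 -0.24830265] 0.9938582870821158
```

View pics/scene0.png

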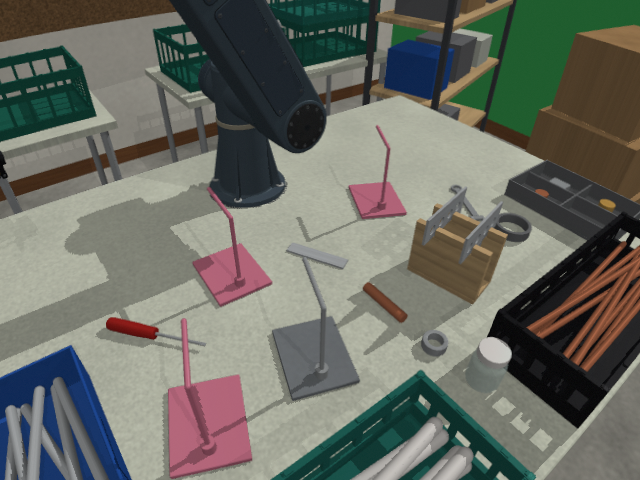

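View pics/top0.png

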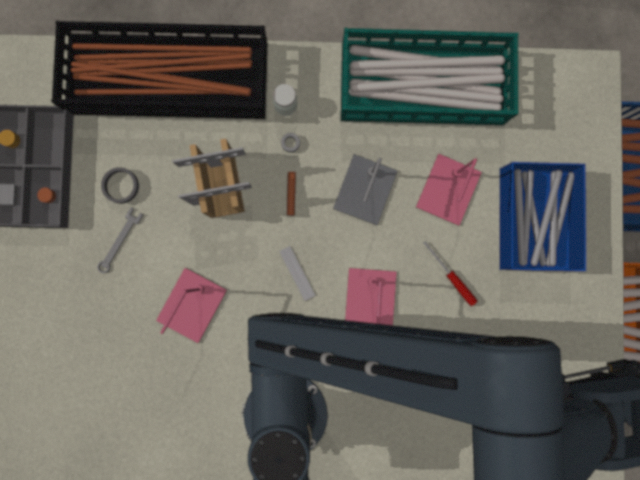

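The grey hook is at scene (320,330) and the rack is at (455,250). The pink hooks are decoys. Next I'll zoom in and measure the geometry.

```bash
python3 - <<'E'
from h import *
im=np.load("scene0i.npy"); a=cv2.resize(im[170:320,380:540],None,fx=4,fy=4,interpolation=cv2.INTER_CUBIC)
save("z1",a)
im=np.load("top0i.npy"); b=cv2.resize(im[120:240,150:410],None,fx=3,fy=3,interpolation=cv2.INTER_CUBIC)
save("z2",b)
# rod: scene cloud near hook
for c in("scene","top"):
    d=np.load(c+"0.npy"); P,uv=cloud(c,d)
    m=(P[:,2]>.15)&(P[:,2]<.22)&(abs(P[:,0]-.55)<.14)&(abs(P[:,1]+.19)<.11)
    q=P[m]; print(c,len(q)); 
    if len(q):
        mu=q.mean(0);_,_,v=np.linalg.svd(q-mu);s=(q-mu)@v[0]
        print(mu,v[0],s.min(),s.max(), mu+v[0]*s.min(),mu+v[0]*s.max())
    m=(P[:,2]>.13)&(P[:,2]<.2)&(abs(P[:,0]-.57)<.13)&(abs(P[:,1]-.17)<.13)
    q=P[m]; print(c,len(q)); H,xe,ye=np.histogram2d(q[:,0],q[:,1],bins=[np.arange(.46,.70,.01),np.arange(.06,.30,.01)]); print(H.astype(int))
E
```

```text
scene 366
[ 0.57435322 -0.19179288  0.18273189] [ 0.92061997 -0.32705979 -0.21328565] -0.06707490919148218 0.04564602736280993 [ 0.51260272 -0.16985537  0.19703801] [ 0.61637586 -0.20672186  0.17299625]
scene 1870
[[ 0  0  0  0  0  0  0  0  0  0  0  0  0  0  0  0  0  0  0  0  0  0  0]
 [ 0  0  0  0  0  0  0  0  0  0  0  0  0  0  0  0  0  0  0  0  0  0  0]
 [ 0  0  0  0  0  0  0  0  0  0  0  0  5  6  1  0  0  0  0  0  0  0  0]
 [ 0  0  0  0  0  0  2  0  0  0  0  0  8 11  3  0  0  0  0  0  0  0  0]
 [ 0  0  0  0  0 11 15  0  0  0  0  0  0  0  0  0  0  0  0  0  0  0  0]
 [ 0  0  0  0  0  8 13  0  0  0  0  0  0  0  1  2 18 35 20  0  0  0  0]
 [ 0  0  0  0  0  3  0  0  0  0  0  5 16 47 43 20 24  0  0  0  0  0  0]
 [ 0  0  0  0  0  2  6 10 29 50 43 31 16 10 11  1  0  0  0  0  0  0  0]
 [ 0  0 46 41 42 35 54 45  2  0  0  0  0  6 16  2  0  0  0  0  0  0  0]
 [ 0  0 13  5  0  0 12 15  2  0  0  0  0  6 17  5  0  0  0  0  0  0  0]
 [ 0  0  0  0  0  0  7 17  4  0  0  0  0  0 15 10  0  0  0  0  0  0  0]
 [ 0  0  0  0  0  0  2 18  9  0  0  0  0  0 16 13  0  0  0  0  0  0  0]
 [ 0  0  0  0  0  0  0
[... 1939 characters left out ...]
 0  7 20  0  0  0  0  0  0 22 32 26 29 30  5  0  0]
 [ 0  0  0  0  0  0  0  3 14  4  5 23 29 25 29 23  5  2  0  0  0  0  0]
 [ 0  0  0  0  0  3 16 25 32 31 24  8  3  0  0  5 11  0  0  0  0  0  0]
 [ 0  0  0  0 19 29  9  7  2  2  0  0  0  0  0  9 16  0  0  0  0  0  0]
 [ 0  0  0  0  0  0  0  0  8 17  0  0  0  0  0  6 16  4  0  0  0  0  0]
 [ 0  0  0  0  0  0  0  0  6 15  4  0  0  0  0  0  2  0  0  0  0  0  0]
 [ 0  0  0  0  0  0  0  0  3  5  1  0  0  0  0  0  0  0  0  0  0  0  0]
 [ 0  0  0  0  0  0  0  0  0  0  0  0  0  0  0  0  0  0  0  0  0  0  0]
 [ 0  0  0  0  0  0  0  0  0  0  0  0  0  0  0  0  0  0  0  0  0  0  0]
 [ 0  0  0  0  0  0  0  0  0  0  0  0  0  0  0  0  0  0  0  0  0  0  0]]
```

View pics/z1.png

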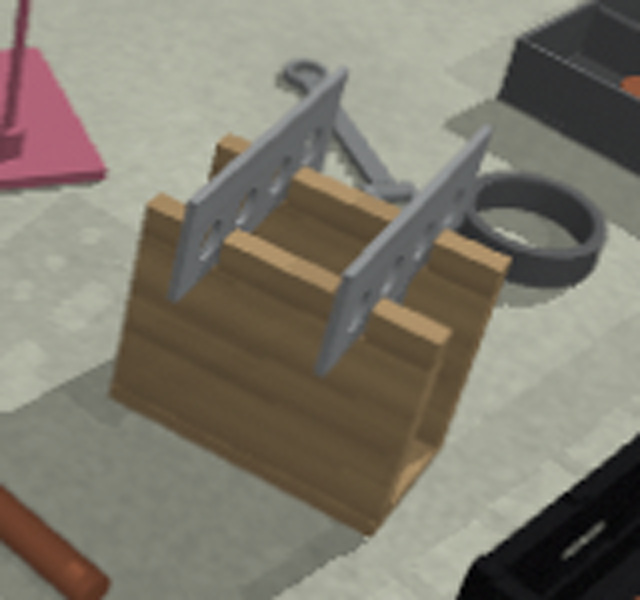

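View pics/z2.png

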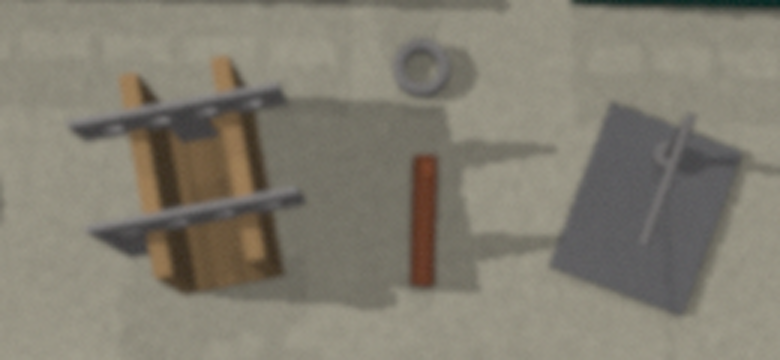

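The L-plate is the one nearer the robot: the top view shows its leg outside the left (+y) end. The T's leg shows between the uprights. Next I'll refine the rod and plate poses.

```bash
python3 - <<'E'
from h import *
for c,(u0,u1,v0,v1),nm in(("scene",(280,360,240,390),"z3"),("top",(340,400,145,220),"z4")):
    im=np.load(c+"0i.npy")
    f=5 if c=="scene" else 8
    save(nm,cv2.resize(im[v0:min(v1,v0+600//f),u0:u1],None,fx=f,fy=f,interpolation=cv2.INTER_NEAREST))
# plate fits
for c in("scene","top"):
    d=np.load(c+"0.npy"); P,uv=cloud(c,d)
    for nm,cx in(("L",(.53,.165)),("T",(.61,.18))):
        m=(P[:,2]>.15)&(P[:,2]<.18)&(np.hypot(P[:,0]-cx[0],P[:,1]-cx[1])<.13)
        n=np.array([.98,.19]); m&=abs((P[:,:2]-cx)@n)<.02
        q=P[m][:,:2]; mu=q.mean(0); v=np.linalg.svd(q-mu)[2][0]; v*=np.sign(v[1])
        s=(q-mu)@v; r=(q-mu)@[v[1],-v[0]]
        lo,hi=np.percentile(s,[.5,99.5]); print(c,nm,len(q),"yaw",np.degrees(np.arctan2(-v[0],v[1])),"ext",hi-lo,"mid",mu+v*(lo+hi)/2,"rstd",r.std(),"ztop",np.percentile(P[m][:,2],98))
    # pink/tall stuff
    m=(P[:,2]>.12)&(P[:,0]>.15)&(P[:,0]<.8)&(abs(P[:,1])<.45)&(P[:,2]<.26)
    q=P[m]; 
    for cx in((.29,.22),(.31,-.21),(.588,-.4)):
        k=q[np.hypot(*(q[:,:2]-cx).T)<.13]; 
        if len(k): print(cx,len(k),k.min(0).round(3),k.max(0).round(3))
E
```

```text
scene L 445 yaw 12.042088357212 ext 0.161947346385224 mid [0.53331479 0.16545085] rstd 0.0015984899858401303 ztop 0.17643493460655985
scene T 404 yaw 11.91470742161554 ext 0.16029192656688696 mid [0.6115393  0.18074591] rstd 0.0016533959936456623 ztop 0.17643030925099118
(0.29, 0.22) 160 [0.214 0.214 0.12 ] [0.31  0.265 0.194]
(0.31, -0.21) 279 [ 0.23  -0.213  0.12 ] [ 0.34  -0.201  0.194]
(0.588, -0.4) 613 [ 0.517 -0.422  0.121] [ 0.617 -0.376  0.194]
top L 291 yaw 11.994685583016862 ext 0.1580572726063686 mid [0.52985431 0.16551463] rstd 0.0016871937140209275 ztop 0.1791996718788868
top T 336 yaw 11.92505923600104 ext 0.15923543121407702 mid [0.60791078 0.18276478] rstd 0.0017164876379181177 ztop 0.17876379456681463
(0.29, 0.22) 202 [0.211 0.216 0.123] [0.308 0.271 0.198]
(0.31, -0.21) 169 [ 0.245 -0.209  0.124] [ 0.337 -0.197  0.196]
(0.588, -0.4) 192 [ 0.517 -0.418  0.123] [ 0.614 -0.374  0.198]
```

View pics/z3.png

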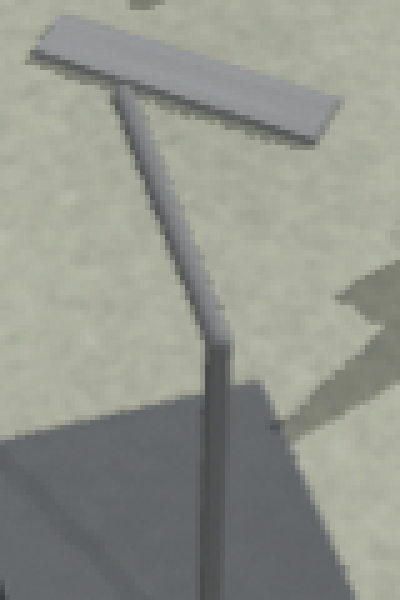

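View pics/z4.png

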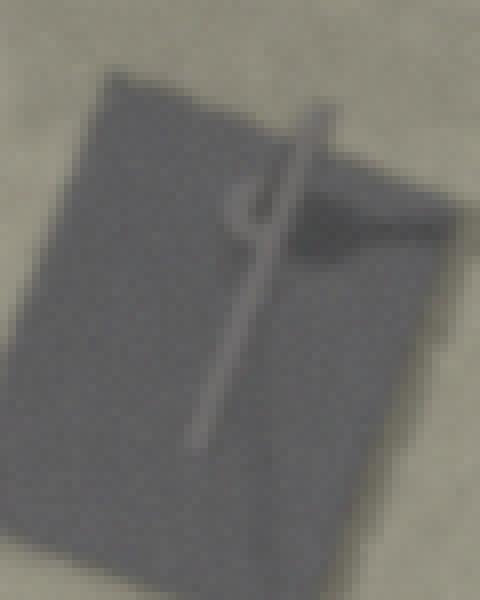

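```bash
python3 - <<'E'
from h import *
from scipy.optimize import least_squares
tp={"top":[(364.1,200.5),(379.5,157.8)],"scene":[(304.0,258.0),(323.0,308.0)]}
def pts(p):
    x,y,a=p[:3]; u=np.array([np.cos(a),np.sin(a),0]); m=np.array([x,y,.185])
    return np.array([m-.05*u+[0,0,.004],m+.05*u-[0,0,.004]])
for cs in(("top",),("scene",),("top","scene")):
    r=least_squares(lambda p:np.concatenate([(proj(c,pts(p))-tp[c]).ravel() for c in cs]),[.56,-.185,-.33])
    print(cs,r.x[:2],np.degrees(r.x[2]),r.fun.round(1)); print(pts(r.x))
# plate overlay
def plate(mid,yaw):
    a=np.radians(yaw); R=np.array([[np.cos(a),-np.sin(a),0],[np.sin(a),np.cos(a),0],[0,0,1]])
    L=[[s*.0025,y,z] for s in(-1,1) for y,z in((-.08,0),(-.08,.06),(.08,.06),(.08,-.105),(.05,-.105),(.05,0))]
    return np.array(L)@R.T+[*mid,.115]
for c in("scene","top"):
    im=np.load(c+"0i.npy").copy(); f=6
    o=(415,180) if c=="scene" else (165,145)
    big=cv2.resize(im[o[1]:o[1]+100,o[0]:o[0]+130],None,fx=f,fy=f,interpolation=cv2.INTER_CUBIC)
    q=((proj(c,plate((.5315,.1655),12))-o+.5)*f).astype(int)
    cv2.polylines(big,[q[:6],q[6:]],True,(255,0,0),1); save("ov_"+c,big)
E
```

```text
('top',) [ 0.55954593 -0.18424819] -18.942123314554063 [ 0.2 -0.7 -0.2  0.7]
[[ 0.51225358 -0.16801755  0.189     ]
 [ 0.60683828 -0.20047884  0.181     ]]
('scene',) [ 0.56043825 -0.18667469] -19.721701892196343 [ 0.2  0.9 -0.2 -0.7]
[[ 0.51337111 -0.1698021   0.189     ]
 [ 0.60750539 -0.20354728  0.181     ]]
('top', 'scene') [ 0.55987958 -0.18570634] -19.511801405377536 [ 0.7 -0.9  0.6  0.6  0.4  0.5  0.3 -1.3]
[[ 0.51275095 -0.16900629  0.189     ]
 [ 0.60700822 -0.20240639  0.181     ]]
```

View pics/ov_scene.png

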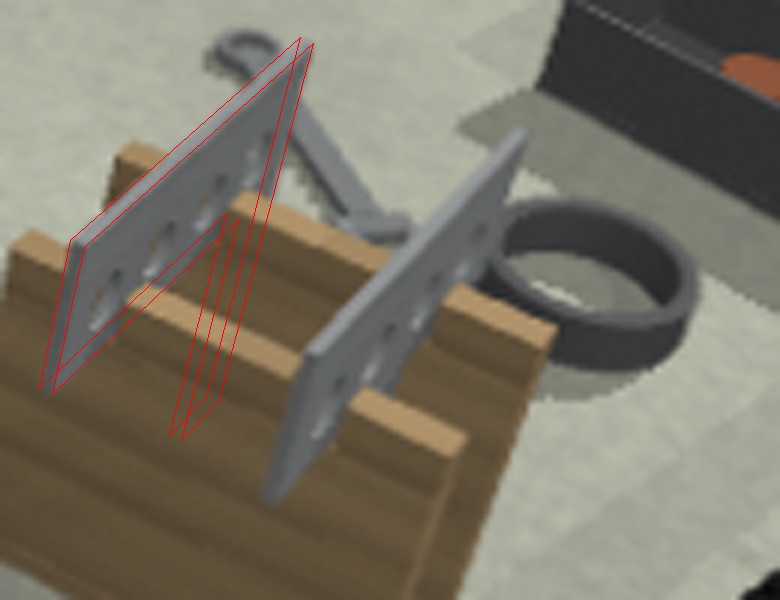

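View pics/ov_top.png

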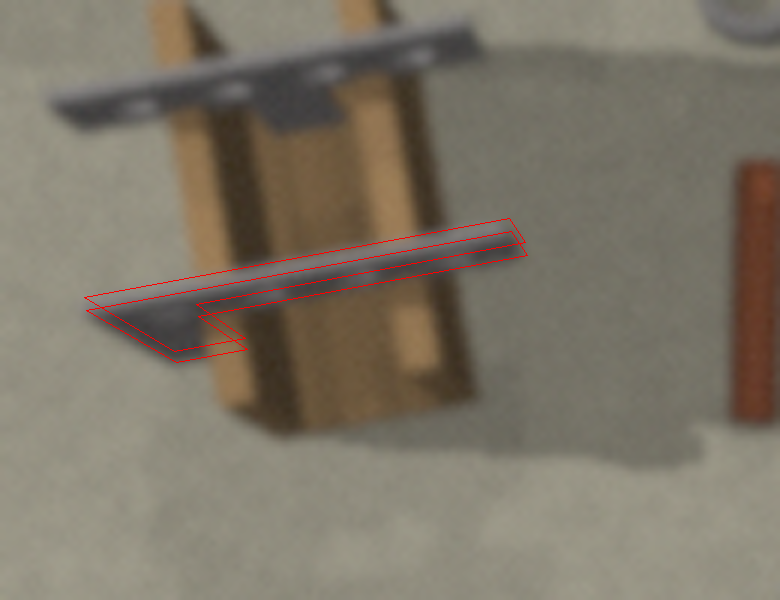

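The overlay fits: the L's leg sits on the leg visible in both views (plate middle about (.532,.1655), yaw 12°). The rod middle is about (.560,-.185), yaw about -19.3°. Next, the helper for the move deltas.

```bash
cat >> h.py <<'E'
from scipy.spatial.transform import Rotation as Ro
def delta(pos,yaw,R0=None,p0=None):
    s=read_state(); R0=np.array(s["tcp_rot"]) if R0 is None else R0; p0=np.array(s["position"]) if p0 is None else p0
    a=np.radians(yaw); Rt=np.array([[np.cos(a),np.sin(a),0],[np.sin(a),-np.cos(a),0],[0,0,-1]])
    print("shift",(R0.T@(np.array(pos)-p0)).round(4),"turn",Ro.from_matrix(R0.T@Rt).as_rotvec(degrees=True).round(2))
E
python3 - <<'E'
from h import *
delta((.335,-.22,.33),-32)
E
```

```text
shift [-0.3361 -0.2778 -0.1228] turn [ -0.     0.   -45.18]
```

```bash
python3 -m jog '0 0 -0.06 0 0 0 1; -0.04 -0.03 -0.09 0 0 -6 1; -0.08 -0.07 -0.123 0 0 -12 1; -0.13 -0.11 -0.123 0 0 -18 1; -0.18 -0.15 -0.123 0 0 -25 1; -0.23 -0.19 -0.123 0 0 -32 1; -0.28 -0.235 -0.123 0 0 -39 1; -0.336 -0.278 -0.123 0 0 -45.2 1'
python3 - <<'E'
from h import *
delta((.532,.166,.27),12)
E
```

```text
time_s: 1.5
position: [0.3274, -0.2365, 0.3306]
tcp_rot: [[0.85, -0.527, 0.001], [-0.527, -0.85, -0.001], [0.002, 0.0, -1.0]]
force: [0.5, -0.4, -0.7]
opening: 0.999
shift [-0.0384 -0.4499  0.0605] turn [ 4.000e-02 -8.000e-02 -4.381e+01]
```

```bash
python3 - <<'E'
from h import *
a=np.radians(-32.0);R=np.array([[np.cos(a),np.sin(a),0],[np.sin(a),-np.cos(a),0],[0,0,-1]])
delta((.532,.166,.27),12,R,np.array([.335,-.22,.33]))
E
```

```text
shift [-0.0375 -0.4317  0.06  ] turn [  0.   0. -44.]
```

```bash
python3 -m jog '-0.005 -0.055 0 0 0 -6 1; -0.01 -0.11 0 0 0 -12 1; -0.014 -0.165 0 0 0 -18 1; -0.019 -0.22 0 0 0 -24 0.7; -0.024 -0.275 0 0 0 -30 0.6; -0.029 -0.33 0 0 0 -36 0.55; -0.033 -0.385 0.02 0 0 -42 0.55; -0.0375 -0.432 0.06 0 0 -44 0.55'
python3 -m jog '0 0 0 0 0 0 0.55; 0 0 0 0 0 0 0.55; 0 0 0 0 0 0 0.55'
python3 - <<'E'
from h import *
delta((.532,.166,.166),12)
im,d=capture("scene"); save("s1",im)
save("s1z",cv2.resize(im[120:320,350:560],None,fx=3,fy=3))
E
```

```text
time_s: 2.5
position: [0.5262, 0.1503, 0.2715]
tcp_rot: [[0.978, 0.211, 0.006], [0.211, -0.978, 0.0], [0.006, 0.001, -1.0]]
force: [1.1, -0.8, -0.6]
opening: 0.573
time_s: 2.88
position: [0.524, 0.1471, 0.2716]
tcp_rot: [[0.978, 0.207, 0.002], [0.207, -0.978, -0.0], [0.002, 0.001, -1.0]]
force: [-0.3, -0.3, 0.2]
opening: 0.553
shift [ 0.0115 -0.0169  0.1056] turn [ 0.04 -0.13 -0.06]
```

View pics/s1z.png

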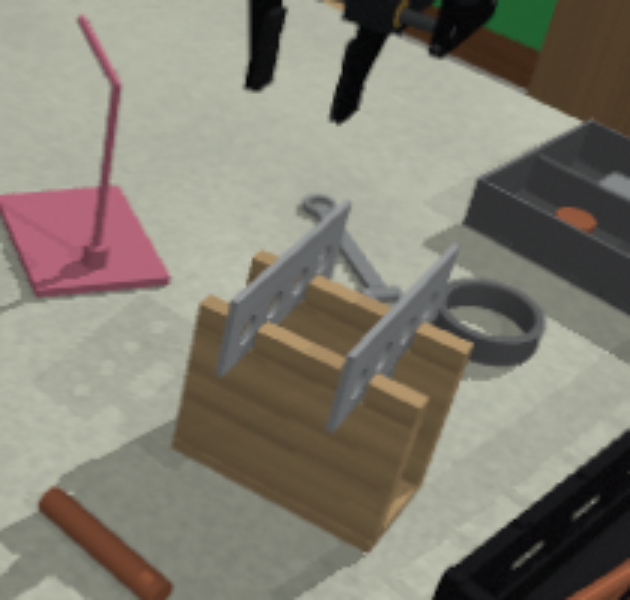

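The jaws are above the plates, short of target by about 2 cm. I'll correct laterally, then descend.

```bash
python3 -m jog '0.0115 -0.017 0 0 0 0 0.55; 0.0115 -0.017 0 0 0 0 0.55; 0.0115 -0.017 0.03 0 0 0 0.55; 0.0115 -0.017 0.05 0 0 0 0.55;0.0115 -0.017 0.05 0 0 0 0.55;0.0115 -0.017 0.05 0 0 0 0.55'
python3 - <<'E'
from h import *
delta((.532,.166,.166),12)
im,d=capture("top"); save("t1z",cv2.resize(im[120:240,150:310],None,fx=5,fy=5))
E
```

```text
time_s: 3.68
position: [0.532, 0.1673, 0.2211]
tcp_rot: [[0.978, 0.208, 0.001], [0.208, -0.978, 0.0], [0.001, 0.0, -1.0]]
force: [-0.2, -0.7, -0.3]
opening: 0.551
shift [-0.0004  0.0013  0.0551] turn [ 0.01 -0.08  0.03]
```

View pics/t1z.png

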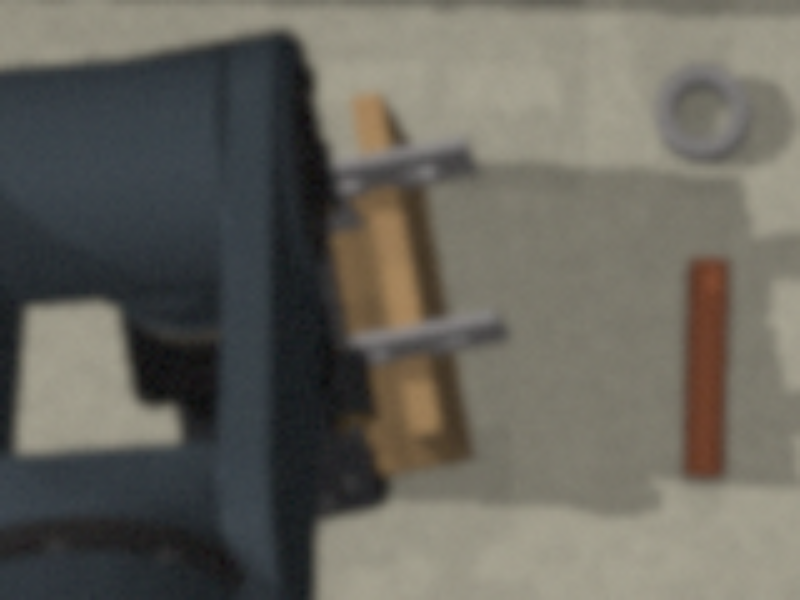

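```bash
python3 -m jog '0 0.001 0.02 0 0 0 0.55; 0 0.001 0.04 0 0 0 0.55; 0 0.001 0.052 0 0 0 0.55; 0 0.001 0.054 0 0 0 0.55;0 0.001 0.054 0 0 0 0.55'
python3 - <<'E'
from h import *
delta((.532,.166,.166),12)
im,d=capture("scene"); save("s2z",cv2.resize(im[120:320,350:560],None,fx=3,fy=3))
E
```

```text
time_s: 4.35
position: [0.5321, 0.1663, 0.1668]
tcp_rot: [[0.978, 0.208, 0.001], [0.208, -0.978, 0.0], [0.001, 0.0, -1.0]]
force: [0.2, 0.0, 0.3]
opening: 0.552
shift [-0.0002  0.0002  0.0008] turn [ 0.   -0.07  0.02]
```

View pics/s2z.png

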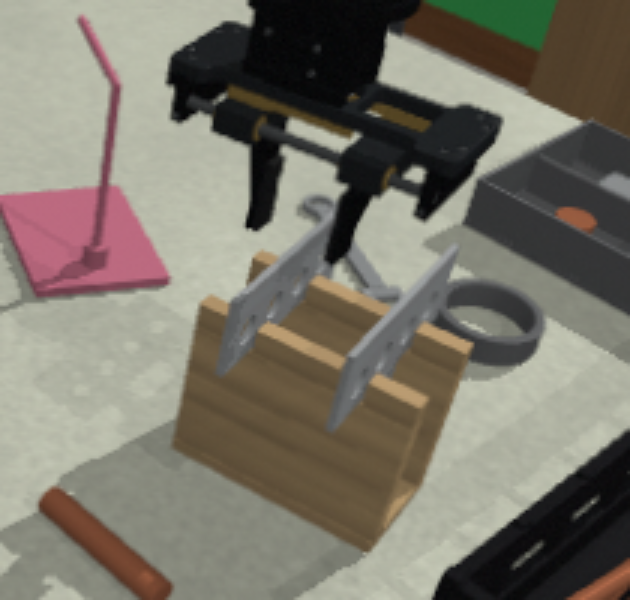

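```bash
python3 - <<'E'
from h import *
s=read_state();p=np.array(s["position"])
q=lambda X:((proj("scene",X)-[350,120])*3).round()
u=np.array([.978,.208,0])
print("tips",q([p+u*.024-[0,0,.019],p-u*.024-[0,0,.019]]),"top mid",q([[.5325,.1655,.175]]),"ends",q([[.5325-.208*.08*e,.1655+.978*.08*e,.175] for e in(-1,1)]))
E
```

```text
tips [[319. 294.]
 [256. 266.]] top mid [[294. 247.]] ends [[233. 301.]
 [348. 199.]]
```

```bash
python3 - <<'E'
from h import *
im,d=capture("scene"); print(read_state()["position"],read_state()["joint_positions"])
save("s3z",cv2.resize(im[140:240,400:510],None,fx=6,fy=6,interpolation=cv2.INTER_NEAREST))
P,uv=cloud("scene",d)
dark=im[uv[:,1],uv[:,0]].sum(1)<130
m=dark&(np.hypot(P[:,0]-.53,P[:,1]-.17)<.12)&(P[:,2]>.12)
q=P[m]
for z in np.arange(.14,.26,.01):
    k=q[(q[:,2]>=z)&(q[:,2]<z+.01)]
    if len(k): print(round(z,2),len(k),k.min(0).round(3),k.max(0).round(3),np.median(k,0).round(3))
E
```

```text
[0.53221697 0.16629874 0.1670542 ] [ 5.86948166e+00  2.79658236e+01  9.43282000e+01  2.02912875e-04
  5.76091532e+01 -6.15751065e+00]
0.18 39 [0.503 0.147 0.183] [0.566 0.18  0.19 ] [0.559 0.16  0.187]
0.19 66 [0.503 0.146 0.19 ] [0.566 0.182 0.2  ] [0.535 0.161 0.195]
0.2 58 [0.502 0.147 0.201] [0.566 0.182 0.21 ] [0.511 0.16  0.205]
0.21 68 [0.5   0.147 0.21 ] [0.568 0.18  0.22 ] [0.509 0.16  0.215]
0.22 79 [0.499 0.147 0.22 ] [0.571 0.176 0.23 ] [0.511 0.16  0.225]
0.23 80 [0.496 0.146 0.23 ] [0.574 0.174 0.24 ] [0.507 0.159 0.234]
0.24 26 [0.496 0.144 0.24 ] [0.508 0.16  0.25 ] [0.505 0.148 0.243]
0.25 99 [0.45  0.11  0.252] [0.624 0.214 0.26 ] [0.506 0.139 0.258]
```

View pics/s3z.png

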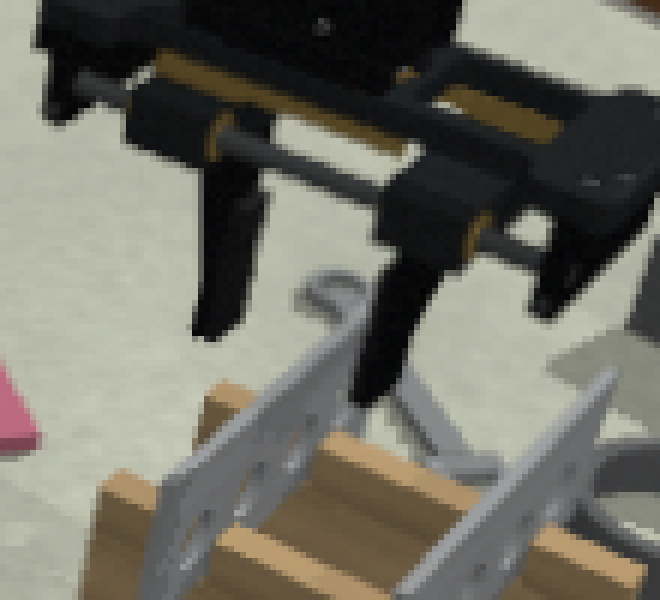

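The depth shows the fingertips at z≈0.183, about 35 mm higher than the reported TCP implies. The picture agrees: the tips at (210,330) and (370,400) are above the plate. I'll descend in stages and measure the tips optically.

```bash
cat > tips.py <<'E'
from h import *
im,d=capture("scene"); s=read_state(); print("tcp",np.round(s["position"],4),"F",np.round(s["force"],1),"op",s["opening"],s["time_s"])
import sys
save(sys.argv[1],cv2.resize(im[140:240,400:510],None,fx=6,fy=6,interpolation=cv2.INTER_NEAREST))
P,uv=cloud("scene",d); dark=im[uv[:,1],uv[:,0]].sum(1)<130
m=dark&(np.hypot(P[:,0]-.53,P[:,1]-.17)<.07)&(P[:,2]>.12)&(P[:,2]<.24); q=P[m]; w=(q[:,:2]-[.532,.166])
x=w@[.978,.208]; y=w@[-.208,.978]
for sd in(x>0,x<0):
    k=sd&(q[:,2]<q[sd,2].min()+.03); print("finger n=",k.sum(),"x",np.percentile(x[k],[2,98]).round(4),"y",np.percentile(y[k],[2,98]).round(4),"zmin",np.percentile(q[sd,2],1).round(4))
E
python3 tips.py s4a; python3 -m jog '0 0 0.01 0 0 0 0.55; 0 0 0.02 0 0 0 0.55; 0 0 0.02 0 0 0 0.55;0 0 0.02 0 0 0 0.55'; python3 tips.py s4
```

```text
tcp [0.5321 0.1663 0.167 ] F [0.2 0.5 1. ] op 0.5501889425369184 4.5
finger n= 92 x [0.0246 0.034 ] y [-0.0139  0.0089] zmin 0.1837
finger n= 90 x [-0.0323 -0.0237] y [-0.0128  0.0041] zmin 0.1834
time_s: 5.0
position: [0.5315, 0.1662, 0.146]
tcp_rot: [[0.978, 0.208, -0.0], [0.208, -0.978, -0.0], [-0.0, -0.0, -1.0]]
force: [0.1, 0.1, 0.1]
opening: 0.548
tcp [0.5317 0.1662 0.1462] F [ 0.2  0.2 -0. ] op 0.5476130030551052 5.05
finger n= 2 x [0.0145 0.0296] y [-0.0085  0.0299] zmin 0.1617
finger n= 89 x [-0.0328 -0.0241] y [-0.0125  0.0042] zmin 0.1639
```

View pics/s4.png

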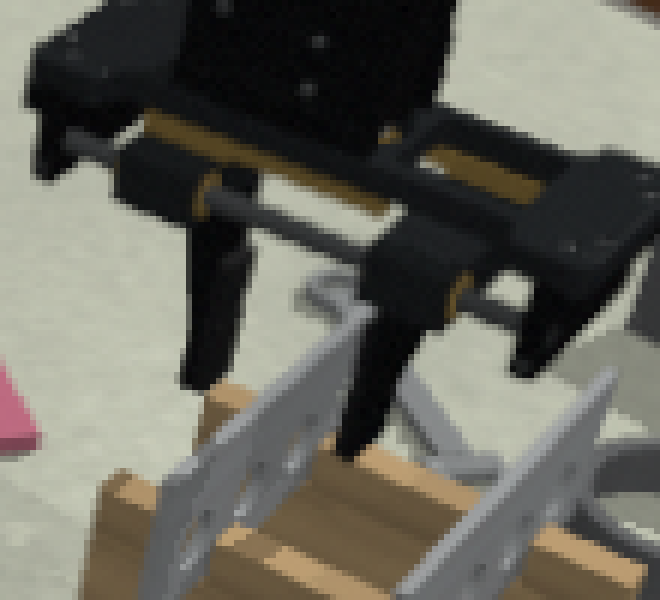

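The offset is consistent: the tips are at reported z + 17.5 mm. Another 13 mm down puts them at about z 0.150, well above the rack's 0.133.

```bash
python3 -m jog '0 0 0.007 0 0 0 0.55; 0 0 0.013 0 0 0 0.55; 0 0 0.013 0 0 0 0.55'; python3 tips.py s5; python3 -m jog '0 0 0 0 0 0 0.2; 0 0 0 0 0 0 0; 0 0 0 0 0 0 0;0 0 0 0 0 0 0;0 0 0 0 0 0 0;0 0 0 0 0 0 0;0 0 0 0 0 0 0;0 0 0 0 0 0 0'; python3 tips.py s6
```

```text
time_s: 5.42
position: [0.531, 0.1661, 0.1325]
tcp_rot: [[0.978, 0.208, -0.002], [0.208, -0.978, -0.0], [-0.002, -0.0, -1.0]]
force: [0.5, -0.3, -0.0]
opening: 0.547
tcp [0.5313 0.1662 0.1328] F [-0.   0.   0.1] op 0.5469034236109122 5.475
finger n= 77 x [0.0233 0.0323] y [-0.0128  0.0091] zmin 0.1497
finger n= 86 x [-0.0344 -0.0248] y [-0.013   0.0042] zmin 0.1511
time_s: 6.48
position: [0.5316, 0.1662, 0.1333]
tcp_rot: [[0.978, 0.208, 0.0], [0.208, -0.978, 0.0], [0.0, 0.0, -1.0]]
force: [0.5, -0.5, 0.9]
opening: 0.055
tcp [0.5316 0.1662 0.1333] F [ 1.2 -0.5  0.7] op 0.05885669281275235 6.525
finger n= 77 x [0.0018 0.0121] y [-0.0132  0.0065] zmin 0.1518
finger n= 83 x [-0.0149 -0.0025] y [-0.0133  0.0045] zmin 0.169
```

View pics/s6.png

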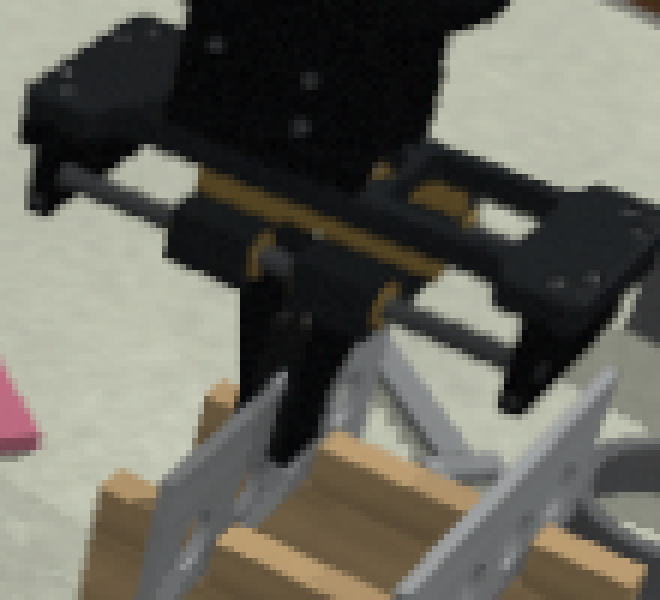

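The plate is gripped: the opening is 5 mm and the fingers are near mid-strip. Now I'll lift.

```bash
python3 -m jog '0 0 -0.008 0 0 0 0; 0 0 -0.025 0 0 0 0; 0 0 -0.045 0 0 0 0;0 0 -0.07 0 0 0 0;0 0 -0.1 0 0 0 0;0 0 -0.13 0 0 0 0;0 0 -0.16 0 0 0 0;0 0 -0.175 0 0 0 0'; python3 -m jog '0 0 0 0 0 0 0;0 0 0 0 0 0 0;0 0 0 0 0 0 0'; python3 - <<'E'
from h import *
im,d=capture("scene"); save("s7",cv2.resize(im[60:320,350:560],None,fx=2.3,fy=2.3))
print([(s["score"],s["centre"]) for s in spot_in("tee","scene")])
s=read_state();print(s["time_s"])
delta((.46,-.11,.30),-19.3)
E
```

```text
time_s: 7.52
position: [0.532, 0.1663, 0.3102]
tcp_rot: [[0.978, 0.208, 0.003], [0.208, -0.978, 0.0], [0.003, 0.0, -1.0]]
force: [-0.4, -0.3, -0.6]
opening: 0.057
time_s: 7.9
position: [0.5308, 0.1661, 0.3068]
tcp_rot: [[0.978, 0.208, -0.003], [0.208, -0.978, -0.0], [-0.003, -0.0, -1.0]]
force: [0.3, 0.6, -1.6]
opening: 0.054
[(0.71, [0.6141, 0.1746, 0.153])]
8.0
shift [-0.127   0.2553  0.0074] turn [2.000e-02 1.200e-01 3.132e+01]
```

View pics/s7.png

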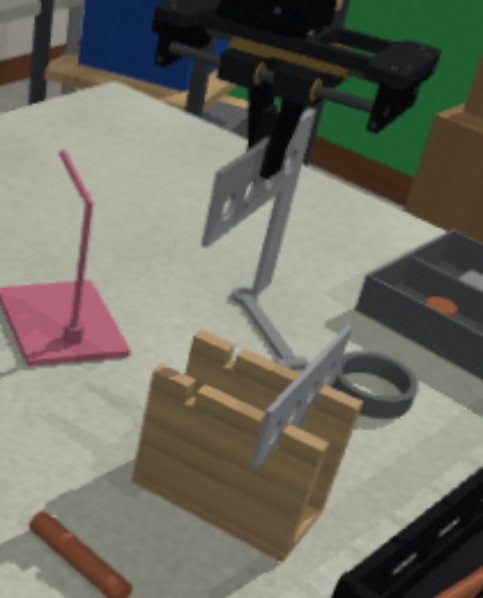

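```bash
python3 - <<'E'
from h import *
delta((.465,-.170,.307),-19.3)
E
```

```text
shift [-0.1347  0.315   0.0004] turn [2.000e-02 1.200e-01 3.132e+01]
```

```bash
python3 -m jog '-0.02 0.03 0 0 0 2 0; -0.045 0.07 0 0 0 6 0; -0.065 0.115 0 0 0 11 0; -0.085 0.16 0 0 0 16 0; -0.1 0.21 0 0 0 21 0; -0.115 0.255 0 0 0 26 0; -0.127 0.29 0 0 0 29 0; -0.1347 0.315 0 0 0 31.3 0'; python3 -m jog '0 0 0 0 0 0 0;0 0 0 0 0 0 0;0 0 0 0 0 0 0;0 0 0 0 0 0 0'; python3 - <<'E'
from h import *
for c in("scene","top"):
    im,d=capture(c); save("m1"+c,im); np.save("m1%s.npy"%c,d); np.save("m1%si.npy"%c,im)
s=read_state();print(s["time_s"],s["position"])
E
```

```text
time_s: 9.0
position: [0.465, -0.1717, 0.3079]
tcp_rot: [[0.943, -0.333, -0.0], [-0.333, -0.943, 0.0], [-0.0, 0.0, -1.0]]
force: [0.4, -0.4, -1.5]
opening: 0.054
time_s: 9.5
position: [0.4655, -0.169, 0.3083]
tcp_rot: [[0.944, -0.329, 0.0], [-0.329, -0.944, 0.0], [-0.0, -0.0, -1.0]]
force: [-0.4, 0.5, -1.1]
opening: 0.055
9.6 [ 0.4655294  -0.16933022  0.30833368]
```

View pics/m1scene.png

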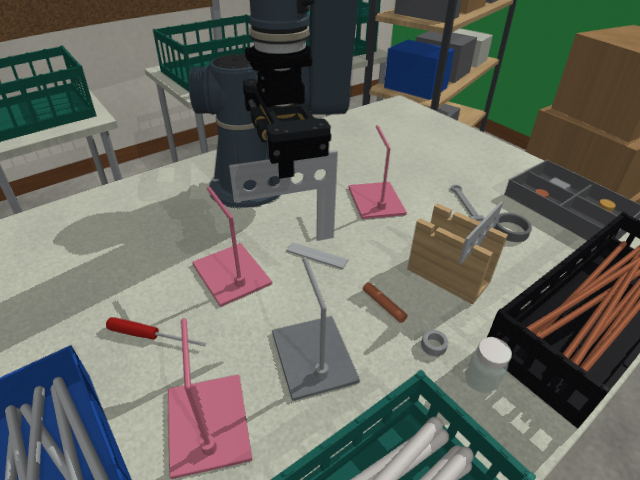

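View pics/m1top.png

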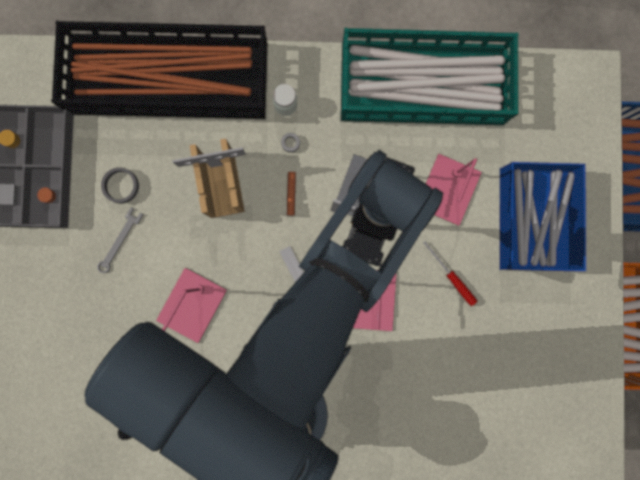

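The plate is held level, facing the hook, in clear view at scene (235–340,150–240). I'll fit its pose from the scene image.

```bash
cat > fit.py <<'E'
import sys
from h import *
from scipy.optimize import least_squares
tag=sys.argv[1]; im,d=capture("scene"); st=read_state(); p=np.array(st["position"]); T=np.array(st["tcp_rot"])
g=[float(x) for x in sys.argv[2:8]] if len(sys.argv)>7 else None
S=silhouettes("bracket","scene"); print([(round(s["score"],2),s["region"].sum(),np.argwhere(s["region"]).mean(0).round()) for s in S])
np.save("reg.npy",S[0]["region"])
# orientation from tool: plate x = tool x, y = -tool y, z=-tool z
R0=np.stack([T[:,0],-T[:,1],-T[:,2]],1)
def poly(N=1):
    return np.array([(-.08,0),(-.08,.06),(.08,.06),(.08,-.105),(.05,-.105),(.05,0)])
def outline():
    P=poly(); L=[]
    for a,b in zip(P,np.roll(P,-1,0)):
        n=int(np.hypot(*(b-a))/.001); L+= [a+(b-a)*i/n for i in range(n)]
    for y in(-.054,-.018,.018,.054):
        L+=[(y+.01*np.cos(t),.024+.01*np.sin(t)) for t in np.linspace(0,2*np.pi,30)]
    return np.array(L)
def W(q,pts,x):
    R=R0@Ro.from_rotvec(q[3:]).as_matrix(); P=np.c_[np.full(len(pts),x),pts]; return P@R.T+p+q[:3]
q0=np.array([0,0,-.0183,0,0,0])
d0=proj("scene",W(q0,np.array([[0,.03]]),0))
# depth-plane + silhouette-mask fit: grid of plate interior vs exterior by soft mask
gy,gz=np.meshgrid(np.arange(-.1,.1005,.002),np.arange(-.125,.0805,.002)); G=np.c_[gy.ravel(),gz.ravel()]
def inside(G):
    y,z=G.T; i=((abs(y)<.08)&(z>0)&(z<.06))|((y>.05)&(y<.08)&(z>-.105)&(z<=0))
    for h in(-.054,-.018,.018,.054): i&=np.hypot(y-h,z-.024)>.01
    return i
I=inside(G)
# front face = +x side towards camera
grey=cv2.cvtColor(im,cv2.COLOR_RGB2GRAY).astype(np.float32)
pl,uv=cloud("scene",d,S[0]["region"])
def res(q):
    R=R0@Ro.from_rotvec(q[3:]).as_matrix(); L=(pl-p-q[:3])@R; L[:,0]-=.0025
    y,z=L[:,1],L[:,2]
    # signed dist outside L shape
    def box(y0,y1,z0,z1): 
        return np.maximum(np.maximum(y0-y,y-y1),np.maximum(z0-z,z-z1))
    o=np.minimum(box(-.08,.08,0,.06),box(.05,.08,-.105,.06)); o=np.maximum(o,0)
    h=np.max([np.maximum(.01-np.hypot(y-c,z-.024),0) for c in(-.054,-.018,.018,.054)],0)
    return np.r_[L[:,0],3*o,3*h]
r=least_squares(res,q0,loss="soft_l1",f_scale=.002); q=r.x
print("off",q[:3].round(4),"rotvec deg",np.degrees(q[3:]).round(2),"rms",np.sqrt((r.fun**2).mean()))
R=R0@Ro.from_rotvec(q[3:]).as_matrix(); o=p+q[:3]; h=o+R@[0,.018,.024]
print("tcp",p.round(4),"origin",o.round(4),"hole",h.round(4),"yaw",np.degrees(np.arctan2(R[1,0],R[0,0])).round(2),"tilt roll(about x)",np.degrees(np.arcsin(R[2,1])).round(2),"pitch",np.degrees(np.arcsin(R[2,0])).round(2))
# tcp in plate coordinates
print("tool-rel off (tool axes)",(T.T@q[:3]).round(4))
f=4; c0=proj("scene",h[None])[0]; u0=int(max(0,c0[0]-85)); v0=int(max(0,c0[1]-70))
big=cv2.resize(im[v0:v0+150,u0:u0+180],None,fx=f,fy=f,interpolation=cv2.INTER_CUBIC)
for a in((proj("scene",W(q,outline(),.0025))-[u0,v0]+.5)*f).astype(int): cv2.circle(big,tuple(int(t) for t in a),1,(255,0,0),-1)
save(tag,big)
E
python3 fit.py f1
```

```text
[(0.84, np.int64(3948), array([185., 292.]))]
off [ 0.0002 -0.0003 -0.018 ] rotvec deg [-0.77 -1.14  0.32] rms 0.031578853490894024
tcp [ 0.4655 -0.1695  0.3083] origin [ 0.4657 -0.1697  0.2903] hole [ 0.4712 -0.1522  0.3141] yaw -18.89 tilt roll(about x) -0.77 pitch 1.14
tool-rel off (tool axes) [0.0003 0.0002 0.018 ]
```

View pics/f1.png

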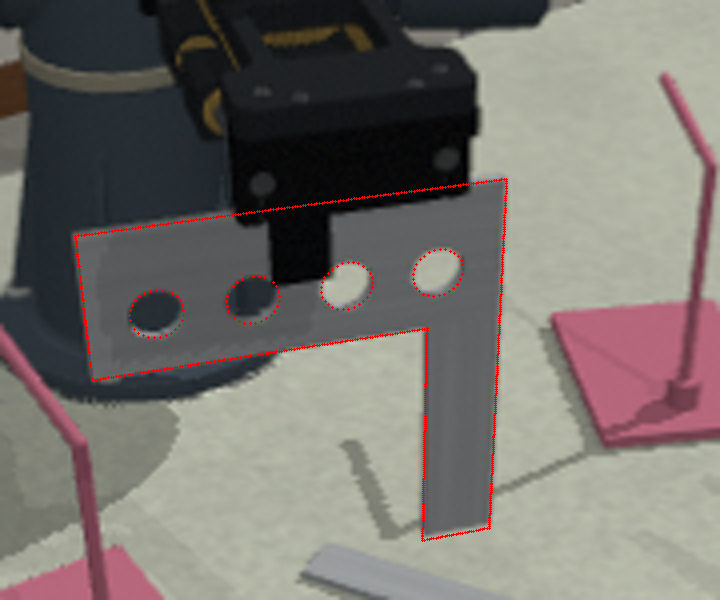

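The fit is excellent: the outline and holes line up. The balance hole (y=+18) is at (.471,-.152,.314), about 2.6 mm off the rod line. I'll align it and lower in front of the free end.

```bash
python3 -m jog '0 0.0026 0.03 0 0 0 0; 0 0.0026 0.065 0 0 0 0; 0 0.0026 0.1 0 0 0 0; 0 0.0026 0.12 0 0 0 0;0 0.0026 0.127 0 0 0 0;0 0.0026 0.127 0 0 0 0;0 0.0026 0.127 0 0 0 0;0 0.0026 0.127 0 0 0 0'; python3 fit.py f2; python3 - <<'E'
from h import *
im,d=capture("scene"); save("s8",cv2.resize(im[170:320,220:400],None,fx=4,fy=4,interpolation=cv2.INTER_CUBIC))
E
```

```text
time_s: 10.7
position: [0.4651, -0.1727, 0.1822]
tcp_rot: [[0.944, -0.33, 0.002], [-0.33, -0.944, -0.001], [0.002, 0.0, -1.0]]
force: [-0.4, 1.1, -0.5]
opening: 0.055
[(0.57, np.int64(2290), array([252., 290.]))]
off [ 0.0003 -0.0005 -0.0176] rotvec deg [-0.5  -0.3   0.06] rms 0.010077030954785321
tcp [ 0.465  -0.1727  0.182 ] origin [ 0.4653 -0.1732  0.1644] hole [ 0.4711 -0.1559  0.1883] yaw -19.22 tilt roll(about x) -0.52 pitch 0.4
tool-rel off (tool axes) [0.0004 0.0004 0.0176]
```

View pics/f2.png

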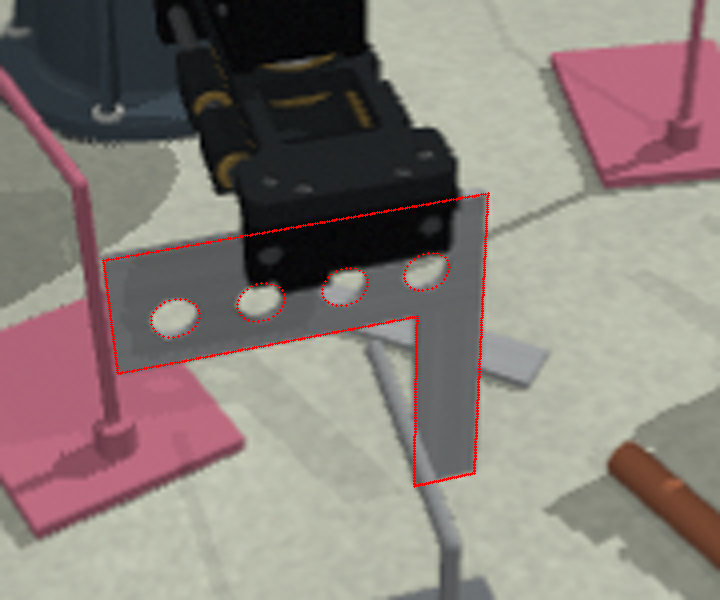

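View pics/s8.png

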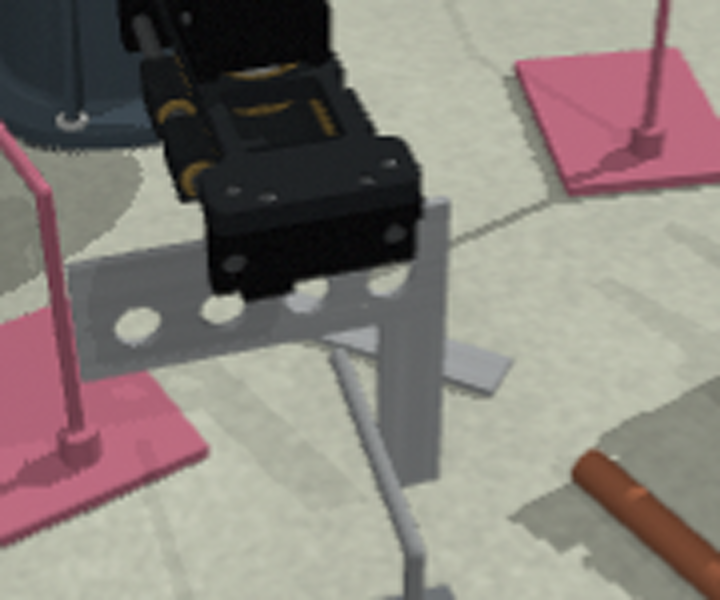

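The hole is within about 1.5 mm of the rod line, with 6 mm clearance. I'll slide on in two stages.

```bash
python3 -m jog '0.01 -0.0013 0 0 0 0 0; 0.02 -0.0013 0 0 0 0 0; 0.03 -0.0013 0 0 0 0 0; 0.04 -0.0013 0 0 0 0 0;0.05 -0.0013 0 0 0 0 0;0.055 -0.0013 0 0 0 0 0;0.055 -0.0013 0 0 0 0 0;0.055 -0.0013 0 0 0 0 0'; python3 fit.py f3
```

```text
time_s: 11.85
position: [0.5165, -0.1891, 0.1812]
tcp_rot: [[0.944, -0.33, -0.001], [-0.33, -0.944, 0.0], [-0.001, -0.0, -1.0]]
force: [-0.7, -1.0, -0.9]
opening: 0.052
[(0.83, np.int64(2466), array([274., 297.]))]
off [-0.0001 -0.0008 -0.0187] rotvec deg [-1.8  -1.1   0.75] rms 0.028545427388019483
tcp [ 0.5165 -0.1891  0.1812] origin [ 0.5164 -0.1899  0.1625] hole [ 0.522  -0.172   0.1859] yaw -18.51 tilt roll(about x) -1.8 pitch 1.05
tool-rel off (tool axes) [0.0002 0.0008 0.0187]
```

View pics/f3.png

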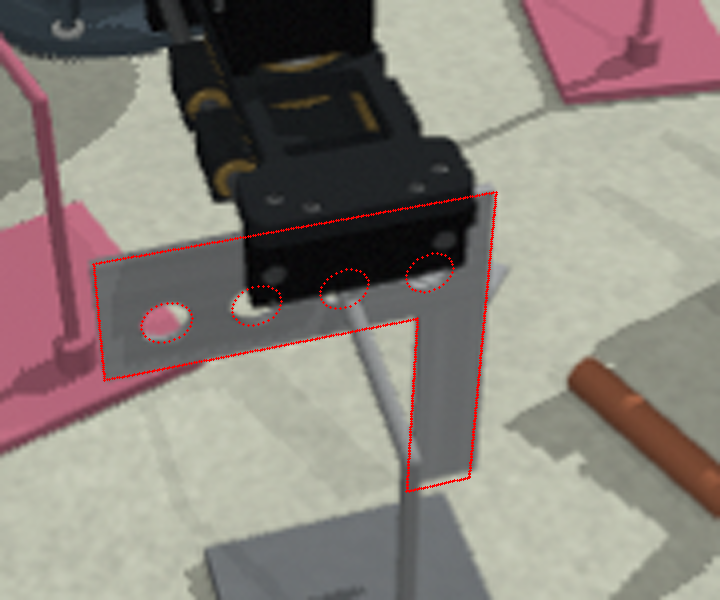

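The rod enters the third hole at (345,300) with no contact force. I'll continue.

```bash
python3 -m jog '0.008 0 0 0 0 0 0; 0.016 0 0 0 0 0 0; 0.024 0 0 0 0 0 0; 0.032 0 0 0 0 0 0;0.036 0 0 0 0 0 0;0.036 0 0 0 0 0 0;0.036 0 0 0 0 0 0'; python3 fit.py f4
```

```text
time_s: 12.82
position: [0.5505, -0.201, 0.1811]
tcp_rot: [[0.944, -0.33, -0.001], [-0.33, -0.944, 0.0], [-0.001, -0.0, -1.0]]
force: [0.7, -0.1, -0.9]
opening: 0.053
[(0.9, np.int64(2500), array([291., 303.]))]
off [ 0.0001 -0.0003 -0.0206] rotvec deg [-3.23 -0.93  0.7 ] rms 0.03618803183465107
tcp [ 0.5506 -0.201   0.1812] origin [ 0.5507 -0.2013  0.1605] hole [ 0.5565 -0.1829  0.1835] yaw -18.55 tilt roll(about x) -3.23 pitch 0.88
tool-rel off (tool axes) [0.0002 0.0002 0.0206]
```

View pics/f4.png

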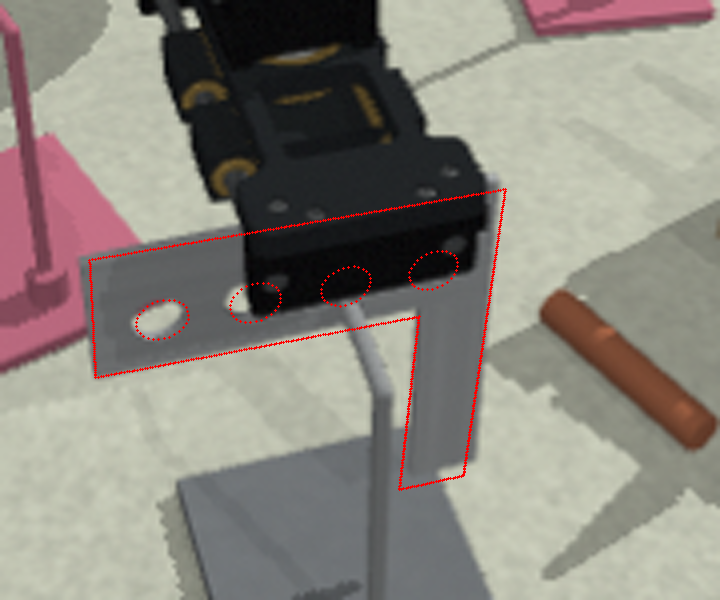

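The plate is on the rod with the hole near the rod middle; the fit is now biased by the rod merging into the mask. Next I'll lower until contact.

```bash
python3 -m jog '0 0 0.003 0 0 0 0; 0 0 0.006 0 0 0 0;0 0 0.006 0 0 0 0;0 0 0.006 0 0 0 0'; python3 -m jog '0 0 0.001 0 0 0 0;0 0 0.001 0 0 0 0'
```

```text
time_s: 13.42
position: [0.5509, -0.2012, 0.1752]
tcp_rot: [[0.944, -0.33, -0.0], [-0.33, -0.944, 0.0], [-0.0, -0.0, -1.0]]
force: [0.1, 0.1, -1.6]
opening: 0.052
time_s: 13.68
position: [0.5509, -0.2012, 0.1742]
tcp_rot: [[0.944, -0.33, -0.0], [-0.33, -0.944, 0.0], [-0.0, -0.0, -1.0]]
force: [-0.2, 0.8, -1.6]
opening: 0.054
```

```bash
python3 -m jog '0 0 0.001 0 0 0 0;0 0 0.001 0 0 0 0'|grep -E 'pos|force';python3 -m jog '0 0 0.001 0 0 0 0;0 0 0.001 0 0 0 0'|grep -E 'pos|force'; python3 -m jog '0 0 0.001 0 0 0 0;0 0 0.001 0 0 0 0'|grep -E 'pos|force'
```

```text
position: [0.551, -0.2013, 0.1733]
force: [0.9, -0.3, -0.6]
position: [0.5511, -0.2013, 0.1729]
force: [-1.4, 0.9, 3.4]
position: [0.5511, -0.2014, 0.1727]
force: [-2.4, 0.9, 8.6]
```

The rod made contact at reported TCP z ≈ 0.173, close to the expected 0.1725. I'll ease off and open.

```bash
python3 -m jog '0 0 -0.0015 0 0 0 0;0 0 -0.0015 0 0 0 0;0 0 -0.0015 0 0 0 0.08;0 0 -0.0015 0 0 0 0.12;0 0 -0.0015 0 0 0 0.2;0 0 -0.0015 0 0 0 0.35;0 0 -0.0015 0 0 0 0.4;0 0 -0.0015 0 0 0 0.4'; python3 - <<'E'
from h import *
im,d=capture("scene"); save("s9",cv2.resize(im[190:340,220:400],None,fx=4,fy=4,interpolation=cv2.INTER_CUBIC))
E
```

```text
time_s: 15.42
position: [0.5509, -0.2012, 0.1727]
tcp_rot: [[0.944, -0.33, -0.0], [-0.33, -0.944, 0.0], [-0.0, -0.0, -1.0]]
force: [-0.1, 0.5, 0.6]
opening: 0.381
```

View pics/s9.png

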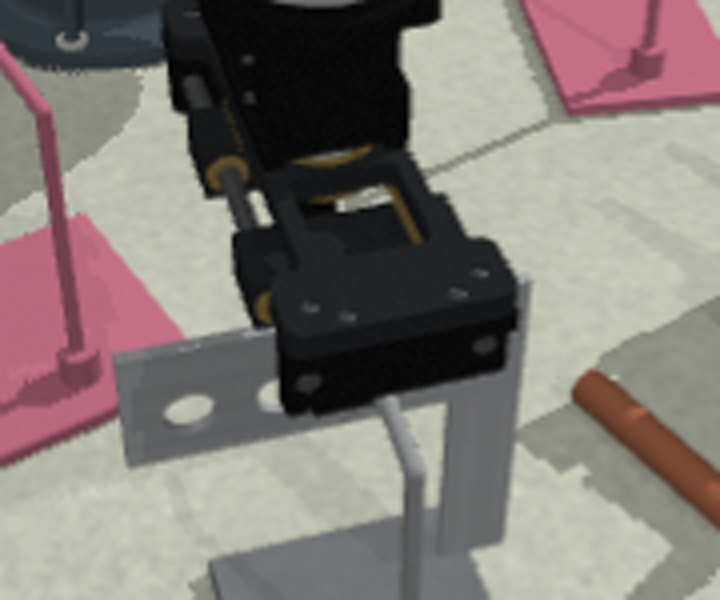

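It is hanging on the rod. I'll withdraw straight up.

```bash
python3 -m jog '0 0 -0.005 0 0 0 0.4;0 0 -0.015 0 0 0 0.4;0 0 -0.03 0 0 0 0.4;0 0 -0.05 0 0 0 0.4;0 0 -0.08 0 0 0 0.4;0 0 -0.11 0 0 0 0.4;0 0 -0.14 0 0 0 0.4;0 0 -0.16 0 0 0 0.4'; python3 -m jog '-0.05 0 -0.03 0 0 0 0.4;-0.1 0 -0.03 0 0 0 0.4;-0.12 0 -0.03 0 0 0 0.4;-0.12 0 -0.03 0 0 0 0.4;-0.12 0 -0.03 0 0 0 0.4;-0.12 0 -0.03 0 0 0 0.4;-0.12 0 -0.03 0 0 0 0.4;-0.12 0 -0.03 0 0 0 0.4'; python3 fit.py f5;python3 - <<'E'
from h import *
im,d=capture("scene"); save("s10",im)
im,d=capture("top"); save("t10",cv2.resize(im[120:240,150:410],None,fx=3,fy=3))
for c in("scene","top"): print([(s["score"],s["centre"]) for s in spot_in("tee",c)])
E
```

```text
time_s: 16.48
position: [0.5514, -0.2015, 0.3359]
tcp_rot: [[0.944, -0.33, 0.003], [-0.33, -0.944, -0.002], [0.004, 0.001, -1.0]]
force: [-0.4, 0.7, -0.4]
opening: 0.401
time_s: 17.48
position: [0.4379, -0.1617, 0.3624]
tcp_rot: [[0.944, -0.33, -0.001], [-0.33, -0.944, 0.0], [-0.001, -0.0, -1.0]]
force: [-0.0, -1.1, 0.1]
opening: 0.401
[(0.6, np.int64(3491), array([287., 307.]))]
off [ 0.1117 -0.0397 -0.2073] rotvec deg [-1.25  2.08  0.29] rms 0.027660624699174723
tcp [ 0.4378 -0.1617  0.3625] origin [ 0.5495 -0.2014  0.1552] hole [ 0.5564 -0.1841  0.1788] yaw -19.0 tilt roll(about x) -1.23 pitch -2.12
tool-rel off (tool axes) [0.1186 0.0006 0.2072]
[(0.56, [0.6124, 0.1736, 0.1529])]
[(0.56, [0.6091, 0.1784, 0.1541])]
```

View pics/s10.png

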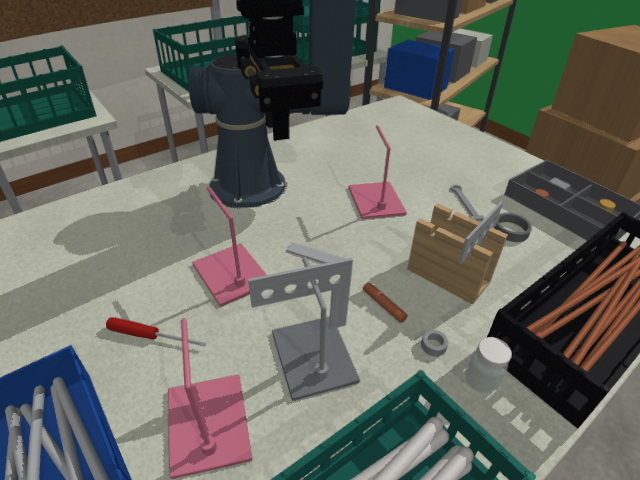

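View pics/t10.png

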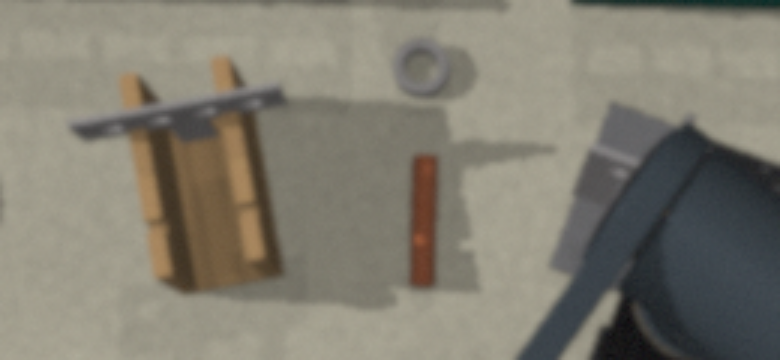

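View pics/f5.png

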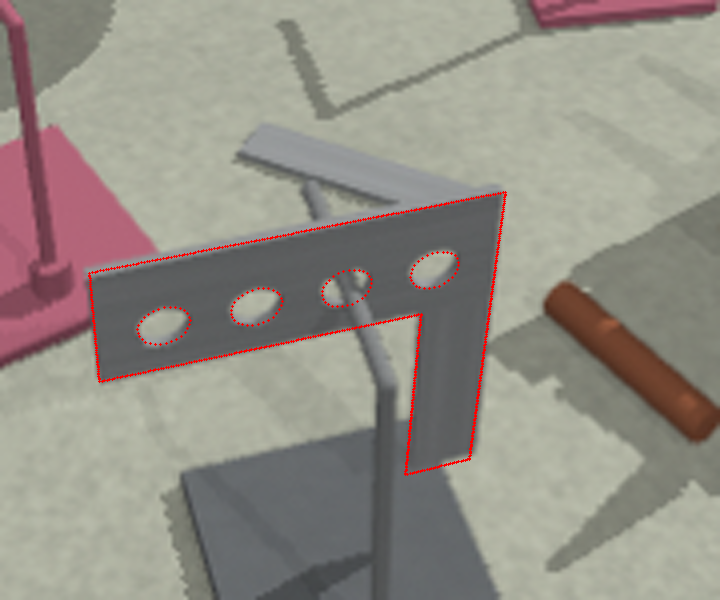

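The plate hangs by the y=+18 hole within a few degrees of level, and the tee is unmoved. I'll wait a little and check that it is still.

```bash
python3 -m jog '0 0 0 0 0 0 0.4;0 0 0 0 0 0 0.4;0 0 0 0 0 0 0.4;0 0 0 0 0 0 0.4;0 0 0 0 0 0 0.4;0 0 0 0 0 0 0.4;0 0 0 0 0 0 0.4;0 0 0 0 0 0 0.4'>/dev/null; python3 fit.py f6;  python3 -m jog '0 0 0 0 0 0 0.4;0 0 0 0 0 0 0.4;0 0 0 0 0 0 0.4;0 0 0 0 0 0 0.4;0 0 0 0 0 0 0.4'>/dev/null; python3 fit.py f7
```

```text
[(0.95, np.int64(3355), array([287., 308.]))]
off [ 0.1121 -0.0393 -0.2073] rotvec deg [-0.11  2.28  0.16] rms 0.012502557405444155
tcp [ 0.4376 -0.1616  0.3627] origin [ 0.5497 -0.2009  0.1554] hole [ 0.5565 -0.1842  0.1794] yaw -19.12 tilt roll(about x) -0.11 pitch -2.28
tool-rel off (tool axes) [1.188e-01 1.000e-04 2.073e-01]
[]Traceback (most recent call last):
  File "fit.py", line 7, in <module>
    np.save("reg.npy",S[0]["region"])
                      ~^^^
IndexError: list index out of range
```

```bash
python3 fit.py f8; python3 - <<'E'
from rig import *
print(hand_in(), read_state()["time_s"])
E
```

```text
[(0.82, np.int64(3422), array([287., 308.]))]
off [ 0.1119 -0.0395 -0.2076] rotvec deg [-0.55  2.19  0.21] rms 0.022398058398457876
tcp [ 0.4376 -0.1616  0.3628] origin [ 0.5496 -0.2011  0.1551] hole [ 0.5564 -0.1842  0.1789] yaw -19.08 tilt roll(about x) -0.55 pitch -2.19
tool-rel off (tool axes) [0.1187 0.0003 0.2076]
the job is handed in; nothing more can be done
the job is handed in; nothing more can be done
```

The L-shaped plate now hangs on the grey steel rod by its y = +18 mm hole. I released it, backed the gripper off about 0.2 m, and handed the job in at roughly 20 s of the 51 s allowed. The hand-in reports no verdict.

**Last checks before hand-in:**
- **Plate on the rod:** repeated pose fits agreed to within about 1 mm, so it is at rest. Its tilt is under 3°, and its origin is at height 0.155 m. The balance hole sits about 6 mm below the rod's centre line, which is where the rod should carry it.
- **T-shaped plate:** it is still in its slot. The network's position for it moved by no more than about 5 mm, which is within that measurement's error.
- **Forces:** the highest reading between moves was 9 N, when the plate touched down on the rod.

**Checks that failed or disagreed:**
- **Gripper height:** the reported tool height was about 36 mm too low compared with what the camera showed. I used the camera heights for the grasp and re-measured the plate once it was held.
- **Fits on the rod:** while the gripper still held the plate on the rod, the rod showed up in the plate's outline and skewed those fits. I used the arm's own readings there instead.
- **Network miss:** the network missed the plate in one of the final pictures. The next call found it in the same place.

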